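Fasten a hoop bracket to a flower-stand foot with its thumbscrew

ROBOT

A 6-joint arm with a two-finger parallel gripper is mounted at the origin on the work surface. World frame = base frame: x ahead of the robot, y to its left, z up, the work surface at z = 0. Lengths are in m, angles in rad, forces in N, time in s.
With the tool pointing down it reaches from about 0.3 to 1 m from the base axis. Payload 5.1 kg.
Tool frame: the origin (TCP) lies at the very end of the fingers, on their centre line; the grasp point (between the pads) lies 19 mm behind it (arm.pinch_z is the z of the grasp point in the tool frame, in m); z points along the fingers, y is the line along which they close (so a half turn about z gives the same grasp; the last joint's range is limited). The gripper opens to 95 mm and grips with 3 to 60 N. Pads are 20 mm wide; open, the fingers measure 119 mm over their backs; the gripper's body (75 mm by 180 mm) begins 59 mm behind the grasp point.
Start: joints at [1.149, 0.124, 1.65, -0, 1.367, -0.083], TCP at [0.216, 0.613, 0.215] pointing down, gripper open.
Joint ranges: [-2.61, 2.61], [-1.02, 2.33], [0.03, 2.71], [-1.35, 4.49], [0.32, 2.68], [-2.91, 2.91]. Speed limits (rad/s): [2.57, 2.57, 3.14, 3.14, 3.14, 3.14].

INTERFACE

Orientations are given as a unit quaternion [x, y, z, w].
In Python, from workcell import arm gives the robot as it stands. Calls block until the motion is done:
- arm.move_to(position, orientation): joint-space move of the TCP to a pose.
- arm.move_l(position, rot=None, speed=0.15, max_force=None): straight line of the TCP; rot=None keeps the orientation; speed is the mean speed in m/s. With max_force (N) it stops when the force on the tool has changed by that much, and returns True; else False.
- arm.movej(angles): joint-space move.
- arm.grip(opening, squeeze=None): finger opening in m; squeeze is the grip in N (None keeps the last); returns when the fingers have stopped.
- arm.pause(seconds).
- arm.ik(position, orientation): joint angles nearest the present ones, or None.
- arm.get_image(name): name is "scene" or "top" or "wrist"; returns a dict with "image" (480x640x3 uint8, blue, green, red), "fx", "fy", "cx", "cy" (pixels), "k1" (the pictures are not rectified: a ray, as slopes to the right and down, at radius r is drawn at 1 + k1 r^2 times it, then the intrinsics apply), "T" (4x4, takes a point from camera to world coordinates); the wrist camera has in their place "tool_from_camera" (4x4, takes a point from camera to tool coordinates, whose origin is the TCP and whose axes are the flange's). Camera axes: x right, y down, z forward; pixel columns grow to the right and rows downward; lengths in m; the calibration is good to about 2 mm. A picture is of the moment at which its call begins: read the wrist's pose just before it. There is no depth.
A pose or a line that the arm cannot do raises arm.Unreachable and nothing moves.
- arm.close_job(): hands the job in; it is judged then, once.
Trained networks look in a picture, given as the dict that the camera call returned (one of the last four; its "shot" number tells which), for a name from the list of things; names that differ only in an ending like _2 or _b are one class to them, and where a whole thing is asked for, a point or a joint stands for the part that bears it (a point fixed in the world has none). Each returns a list of dicts, best first, with "conf" (0 to 1); they miss things now and then, are a little off and sometimes report something else, mostly with a low value. They report only what shows in the picture. A call takes as long as a camera call.
- arm.boxes_of(query, picture): "rect" ([centre column, centre row, width, height] in pixels, round what is visible of it).
- arm.masks_of(query, picture): "pixels" (480x640 bool, what is visible of it) and "rect" ([centre column, centre row, width, height] in pixels, round what is visible of it).
- arm.mark_of(query, picture): "point" ([column, row] in pixels: a listed point, or the origin of a listed thing).
Readings, each from a call of its own:
- arm.read_clock(): time.
- arm.read_q(): joint angles.
- arm.read_joint_velocities(): joint speeds.
- arm.read_joint_torque(): joint torques, N m.
- arm.read_tool_pos(): TCP position.
- arm.read_ee_rot(): TCP orientation.
- arm.read_force(): force on the tool from outside, world axes, zero at the start.
- arm.read_torque(): the same for the moment, N m.
- arm.read_gripper_width(): finger opening in m.
- arm.read_grip_force(): force on a finger pad.
Only numpy, scipy, OpenCV 4.12 (cv2) and the standard library are available. Lean on these libraries where they do the work, as an engineer would, in place of code of your own. Each camera call takes 0.05 s, during which the arm holds its last target. There are 200 camera calls.

TASK

On the florist's bench, lay the white hoop bracket flat on top of the wooden stand foot, lengthwise along it with the hoop sticking out beyond the end of the foot that is farther from its hole, so that the hole in the bracket is in line with the hole in the foot. Then take the thumbscrew (the steel one with the upright wing, not the low round plug beside it), drop its shank through both holes until its flange rests flat on the bracket (no turning needed), and let go.

Things in the scene. Friction and masses are not known exactly. Their poses are not given: they have to be found in the camera images.
- bracket_rib (a point): Loose white bracket (0.25 kg): centre of its upright rib, 50 long (x) x 24 thick (y) mm; pinch it across y. Point is 30 mm above the underside, rib top 50 mm. z up, x points from holed end to hoop. Holed end: 64 x 64 x 10 mm plate, hole 75 mm from here along -x. Hoop: 82 mm across, centred 86 mm along +x. A 24 mm wide, 10 mm thick bar joins them. Centre of mass near this point.
- bracket_hole (a point): Centre of the 32 mm hole through the bracket's holed end, at the bracket's underside; the plate there is 10 mm thick. Axes as the bracket's. Rib's near face is 50 mm away along +x.
- foot_hole (a point): Fixed wooden stand foot: centre of the mouth of its 32 mm wide, 38 mm deep upright hole, level with its flat top 50 mm above the bench. z up, x along the foot to its long end (farther from the hole). Top is 64 mm wide (y), from x -37 to +118 mm. Seated bracket: same x axis, rib point 75 mm ahead (+x) of the hole and 30 mm above the top. Base board 100 mm wide, 12 mm thick.
- screw_wing (a point): Steel thumbscrew (0.15 kg): centre of its upright wing, 36 wide (x), 12 thick (y: pinch), 30 high mm. z up. Underside of its 56 mm flange is 42 mm below, tip of the 14 mm shank 84 mm below. It stands in a fixed plywood block 55 mm high: lift straight up over 42 mm to free it. A low round-headed plug (40 mm, no wing) stands 84 mm away. Home: point 52 mm above the foot's top.

How it is judged:
By the outcome, as a careful person would: the job done as asked, in the order asked, and still so for the second after the job is handed in, with the robot touching nothing.
It also fails if it takes over 50 s, if anything falls off the work surface, if the arm or the gripper's body presses on something with over 40 N, if the wrist force passes 120 N, or if a joint passes its speed limit or range.

## Working session

There is one attempt and no reset: what is moved stays moved. The work goes in short steps, each a Python script; the robot and the scene stay as the last script left them, time stands still between calls to the robot, and variables do not carry over. Pictures are saved under pics/ and viewed, at most 10 in all, crops included, and the job is handed in when it is done.

```bash
mkdir -p pics
cat > h.py <<'E'
import numpy as np, cv2
from workcell import arm
from scipy.spatial.transform import Rotation as R
def camT(p):
    if "T" in p: return np.array(p["T"])
    T=np.eye(4);T[:3,:3]=R.from_quat(p["_q"]).as_matrix();T[:3,3]=p["_p"]
    return T@np.array(p["tool_from_camera"])
def shot(n):
    pos=arm.read_tool_pos();q=arm.read_ee_rot()
    p=arm.get_image(n)
    if n=="wrist": p["_p"]=pos;p["_q"]=q
    return p
def ray(p,uv):
    K=np.array([[p["fx"],0,p["cx"]],[0,p["fy"],p["cy"]],[0,0,1.]])
    s=cv2.undistortPoints(np.array([[uv]],float),K,np.array([p["k1"],0,0,0,0.]))[0,0]
    T=camT(p);return T[:3,3],T[:3,:3]@np.array([s[0],s[1],1])
def onz(p,uv,z):
    o,d=ray(p,uv);return o+d*(z-o[2])/d[2]
def proj(p,X):
    T=camT(p);c=T[:3,:3].T@(np.array(X)-T[:3,3]);s=c[:2]/c[2];s=s*(1+p["k1"]*(s@s))
    return np.array([p["fx"]*s[0]+p["cx"],p["fy"]*s[1]+p["cy"]])
def tri(rays):
    A=np.zeros((3,3));b=np.zeros(3)
    for o,d in rays:
        d=d/np.linalg.norm(d);M=np.eye(3)-np.outer(d,d);A+=M;b+=M@o
    return np.linalg.solve(A,b)
def down(yaw): # tool z down, tool y axis at yaw+90deg (tool x along yaw, y = -perp)
    return (R.from_euler('z',yaw)*R.from_euler('x',np.pi)).as_quat()
E
python3 - <<'E'
from h import *
np.set_printoptions(precision=4,suppress=True)
ps={n:shot(n) for n in("scene","top","wrist")}
for n,p in ps.items(): cv2.imwrite(f"pics/{n}0.png",p["image"]); print(n,camT(p)[:3,3])
for q,z in(("bracket_rib",.03),("bracket_hole",0),("foot_hole",.05),("screw_wing",.097)):
    rs=[]
    for n,p in ps.items():
        m=arm.mark_of(q,p)
        for k in m[:2]: print(q,n,np.round(k["point"],1),round(k["conf"],2),onz(p,k["point"],z))
        if m: rs.append(ray(p,m[0]["point"]))
    if len(rs)>1: print("tri",tri(rs))
print(R.from_quat(arm.read_ee_rot()).as_matrix(), arm.pinch_z)
E
```

```text
scene [1.2118 0.1862 0.7714]
top [ 0.3605 -0.0154  0.8503]
wrist [0.1444 0.6383 0.3823]
bracket_rib scene [184.2 270.5] 0.91 [ 0.4796 -0.2542  0.03  ]
bracket_rib top [468.4 226.7] 0.71 [ 0.4873 -0.2552  0.03  ]
tri [ 0.4859 -0.2519  0.0364]
bracket_hole top [452.7 271.8] 0.79 [ 0.4094 -0.2322  0.    ]
foot_hole scene [311.6 297.7] 0.55 [0.5166 0.0189 0.05  ]
foot_hole top [315.7 216.3] 0.58 [0.5044 0.0143 0.05  ]
tri [0.5062 0.0155 0.039 ]
screw_wing scene [461.4 284. ] 0.61 [0.4711 0.2831 0.097 ]
screw_wing top [144.6 234.5] 0.71 [0.4676 0.2917 0.097 ]
screw_wing top [456.7 275.4] 0.7 [ 0.398  -0.2136  0.097 ]
tri [0.4683 0.2873 0.0967]
[[-0.9431  0.3324 -0.    ]
 [ 0.3324  0.9431  0.0001]
 [ 0.      0.0001 -1.    ]] -0.0188
```

View pics/top0.png

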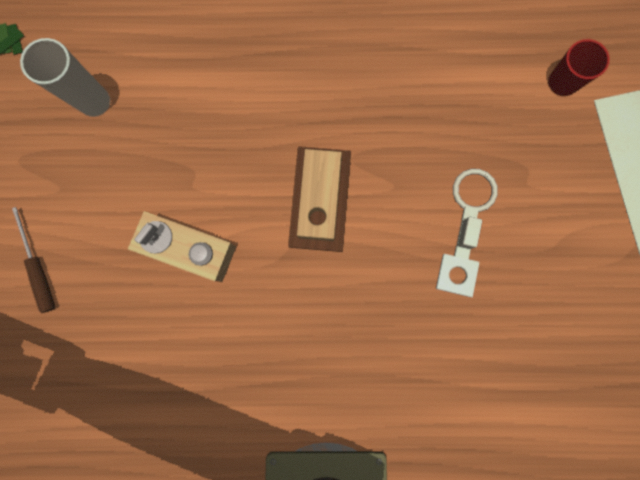

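View pics/scene0.png

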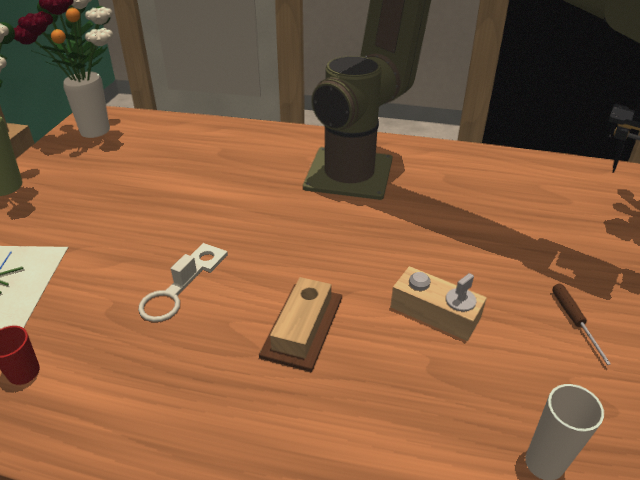

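The top view shows the screw wing at about (153,234), the plug at (200,253), the foot hole at (317,216) with the long end up (+x), the bracket hole at (458,275) and the hoop at (475,190). The scene view agrees. Next I'll tour them with the wrist camera.

```bash
cat > tour.py <<'E'
from h import *
np.set_printoptions(precision=4,suppress=True)
p=shot("top")
bh=onz(p,(458,275),.01);bo=onz(p,(475,190),.01);print("bracket yaw",np.arctan2(*(bo-bh)[1::-1]),"len",np.linalg.norm(bo-bh))
f1=onz(p,(304,150),.05);f2=onz(p,(341,152),.05)
tc=R.from_matrix(np.array(p["T"])[:3,:3]).as_matrix()
w=arm.get_image("wrist");print(np.array(w["tool_from_camera"]))
off=np.array(w["tool_from_camera"])[:3,3]
for name,c in(("screw",(.468,.287)),("foot",(.53,.015)),("brk",(.486,-.252))):
    yaw=0.0
    best=None
    for yaw in (0,np.pi):
        q=down(yaw)
        o=R.from_quat(q).as_matrix()@np.array([off[0]*.6,off[1],0])
        P=np.array([c[0]-o[0],c[1]-o[1],.24])
        j=arm.ik(P,q)
        if j is None: continue
        d=np.abs(np.array(j)-arm.read_q()).max()
        if best is None or d<best[0]: best=(d,P,q,yaw)
    print(name,best[0],best[3])
    arm.move_to(best[1],best[2])
    w=shot("wrist");cv2.imwrite(f"pics/w_{name}.png",w["image"])
    qs={"screw":[("screw_wing",.097)],"foot":[("foot_hole",.05)],"brk":[("bracket_rib",.03),("bracket_hole",0)]}[name]
    for q,z in qs:
        for k in arm.mark_of(q,w)[:2]: print(q,np.round(k["point"],1),round(k["conf"],2),onz(w,k["point"],z))
    np.save(f"w_{name}.npy",{k:v for k,v in w.items()},allow_pickle=True)
print(arm.read_clock())
E
python3 tour.py; python3 -c "
import cv2,numpy as np
I=[cv2.resize(cv2.imread(f'pics/w_{n}.png'),(400,300)) for n in('screw','foot','brk')]
cv2.imwrite('pics/m.png',np.vstack([np.hstack(I[:2]),np.hstack([I[2],I[2]*0])]))"
```

```text
bracket yaw -0.23404074708172004 len 0.15945781913111096
[[-0.0004 -0.963  -0.2696  0.076 ]
 [ 1.     -0.0008  0.0014  0.0003]
 [-0.0015 -0.2696  0.963  -0.1688]
 [ 0.      0.      0.      1.    ]]
screw 1.0702702862294333 3.141592653589793
screw_wing [320.  169.7] 0.97 [0.4691 0.2904 0.097 ]
foot 0.487119197778605 3.141592653589793
foot_hole [311.3 134. ] 0.71 [0.5064 0.0118 0.05  ]
brk 0.4689896828429402 3.141592653589793
bracket_rib [313.5 153.3] 0.76 [ 0.4801 -0.2534  0.03  ]
bracket_hole [331.1  64.3] 0.57 [ 0.4019 -0.2372  0.    ]
4.9583
```

View pics/m.png

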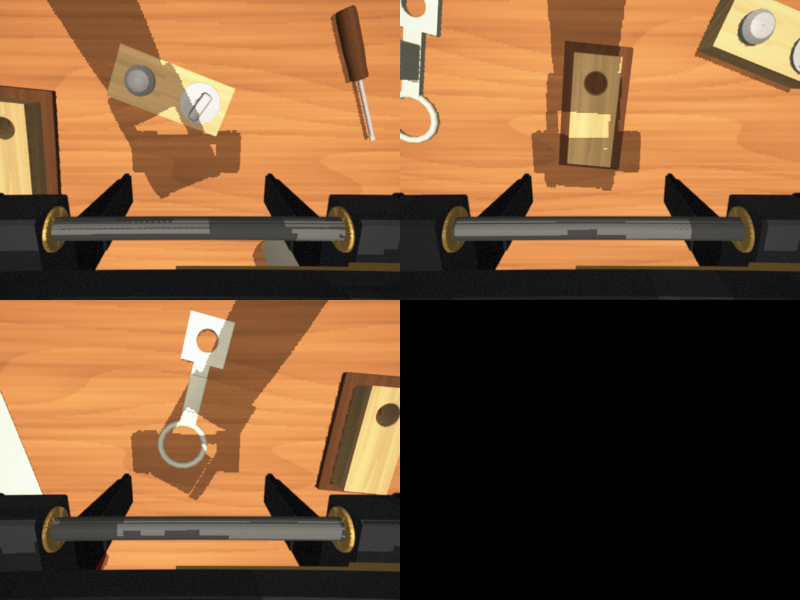

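The montage shows all three items clearly: screw wing near (320,165) full-res, foot hole near (313,133), bracket hole near (331,66) and hoop near (291,231). I'll zoom in to read the angles.

Run:
```python
import cv2,numpy as np
def c(n,x,y,w,h,s):
    I=cv2.imread(f'pics/w_{n}.png')[y:y+h,x:x+w];return cv2.resize(I,(w*s,h*s),interpolation=cv2.INTER_CUBIC)
# foot 240..380 x 55..285 ; brk 240..390 x 5..280... x2 ; screw 270..370,120..200 x3
M=np.zeros((600,800,3),np.uint8)
a=c('foot',245,55,130,230,2);M[:a.shape[0],:a.shape[1]]=a
a=c('brk',240,5,140,275,2);M[:a.shape[0],265:265+a.shape[1]]=a
a=c('screw',275,125,80,80,3);M[:240,555:795]=a
cv2.imwrite('pics/z.png',M)
```

```text
(no output)
```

View pics/z.png

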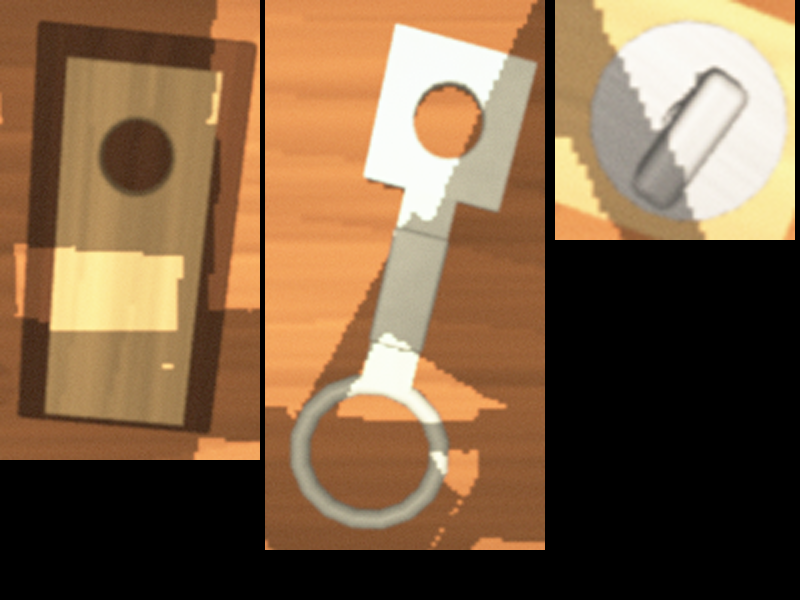

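```bash
cat > fit.py <<'E'
from h import *
from scipy.optimize import least_squares
np.set_printoptions(precision=4,suppress=True)
ld=lambda n:np.load(f"w_{n}.npy",allow_pickle=True).item()
def fit(p,uv,loc,z,x0,n):
    loc=np.array(loc,float)
    def pts(v):
        c,s=np.cos(v[2]),np.sin(v[2]);return np.c_[loc[:,0]*c-loc[:,1]*s+v[0],loc[:,0]*s+loc[:,1]*c+v[1],np.full(len(loc),z)]
    f=lambda v:np.concatenate([proj(p,X)-u for X,u in zip(pts(v),uv)])
    r=least_squares(f,x0,x_scale=.01);print(n,r.x,"res px",r.fun.reshape(-1,2).round(1).tolist());return r.x
w=ld("foot");uv=np.array([(68,57),(220,72),(183,425),(46,413),(137,156)])/2+[245,55]
F=fit(w,uv,[(-.037,-.032),(-.037,.032),(.118,.032),(.118,-.032),(0,0)],.05,[.506,.012,0],"foot")
w=ld("brk");uv=(np.array([(397,24),(536,63),(499,211),(364,179),(449,120),(369.5,451.5)])-[265,0])/2+[240,5]
B=fit(w,uv,[(-.107,-.032),(-.107,.032),(-.043,.032),(-.043,-.032),(-.075,0),(.086,0)],.01,[.483,-.253,-.2],"brk")
w=ld("screw");o=lambda a:(np.array(a)-[555,0])/3+[275,125]
for a,b in(((748,100),(690,190)),((708,75),(637,175)),((725,75),(652,200))):
    d=onz(w,o(b),.112)-onz(w,o(a),.112);print("wing",np.arctan2(d[1],d[0]),np.linalg.norm(d))
print("flange ctr",onz(w,o((690,121)),.058),"wing mid",onz(w,o((691,140)),.112))
E
python3 fit.py
```

```text
foot [ 0.506   0.0135 -0.0888] res px [[-0.7, -0.3], [0.9, -0.4], [0.1, 0.1], [-0.2, 0.3], [-0.2, 0.5]]
brk [ 0.4767 -0.2547 -0.2412] res px [[-0.4, -0.4], [0.7, -0.4], [-0.2, 0.1], [-0.0, -1.5], [0.0, 0.2], [-0.1, 2.5]]
wing -0.5701477548275893 0.025452966534169442
wing -0.6247710948899617 0.02908981325460864
wing -0.5316246650669216 0.03441165867567575
flange ctr [0.4694 0.2908 0.058 ] wing mid [0.469  0.2905 0.112 ]
```

Run:
```python
from h import *
np.set_printoptions(precision=4,suppress=True)
B=[.478,-.2545,-.2412];F=[.506,.0135,-.0888];q=down(np.pi+B[2])
arm.grip(.06)
arm.move_to([B[0],B[1],.12],q)
print(arm.move_l([B[0],B[1],.016],speed=.12,max_force=15))
arm.grip(0,30);print("w",arm.read_gripper_width(),arm.read_grip_force())
arm.move_l([B[0],B[1],.17],speed=.15)
c,s=np.cos(F[2]),np.sin(F[2]);qF=down(np.pi+F[2])
T=[F[0]+.075*c,F[1]+.075*s]
arm.move_to([*T,.17],qF)
w=shot("wrist");cv2.imwrite("pics/held.png",w["image"])
print("w",arm.read_gripper_width(),arm.read_tool_pos(),arm.read_clock())
np.save("w_held.npy",w,allow_pickle=True)
for k in arm.mark_of("bracket_hole",w)[:2]: print(np.round(k["point"],1),k["conf"],onz(w,k["point"],.17-.016))
print("expect underside hole px",proj(w,[F[0],F[1],.154]),"top hole",proj(w,[F[0],F[1],.164]))
```

```text
False
w 0.023587230818079834 30.00003218650818
w 0.02379914590353462 [0.5805 0.0056 0.1697] 10.3333
expect underside hole px [317.6371 128.5244] top hole [317.7064 128.6575]
```

View pics/held.png

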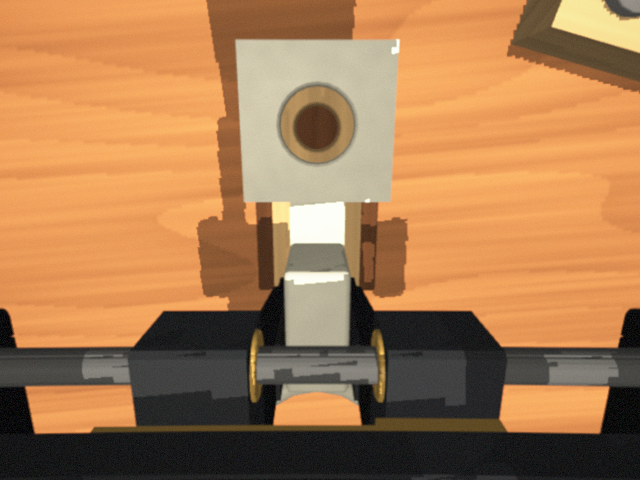

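The bracket is held square. Its hole is at (317,123) against an expected (317.7,128.7), so it sits about 2.3 mm too far toward -x. I'll shift to compensate, then lower.

Run:
```python
from h import *
np.set_printoptions(precision=4,suppress=True)
F=[.506,.0135,-.0888];c,s=np.cos(F[2]),np.sin(F[2]);L=.0773
T=[F[0]+L*c,F[1]+L*s]
arm.move_l([*T,.08],speed=.12)
print(arm.move_l([*T,.063],speed=.03,max_force=8),arm.read_tool_pos(),arm.read_force())
arm.grip(.06);arm.pause(.2)
arm.move_l([*T,.17],speed=.15)
# back up for view
q=down(np.pi+F[2]);o=np.array([-.045*c,-.045*s])
w=shot("wrist");cv2.imwrite("pics/placed.png",w["image"]);np.save("w_placed.npy",w,allow_pickle=True)
print(proj(w,[F[0],F[1],.06]),proj(w,[F[0],F[1],.05]),arm.read_clock())
for n in("bracket_hole","foot_hole"):
  for k in arm.mark_of(n,w)[:1]: print(n,np.round(k["point"],1),k["conf"],onz(w,k["point"],.05))
```

```text
True [0.5831 0.0067 0.066 ] [-0.5624  0.2018  2.344 ]
[315.8531 125.4814] [315.8634 125.5584] 13.675
foot_hole [313.7 124.7] 0.64 [0.5053 0.0121 0.05  ]
```

View pics/placed.png

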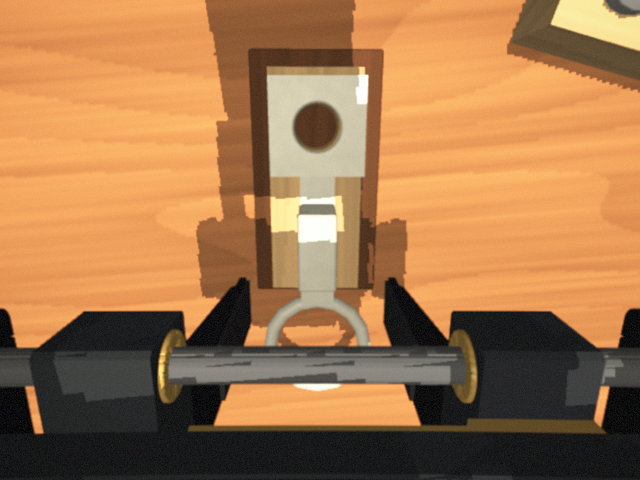

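The bracket is seated with the holes concentric at about (317,126), and the rib points along the foot. Next is the screw.

Run:
```python
from h import *
np.set_printoptions(precision=4,suppress=True)
S=[.4692,.2906,-.58];F=[.506,.0142,-.0888]
q=down(np.pi+S[2])
p=arm.read_tool_pos();arm.move_l([p[0],p[1],.22],speed=.2)
arm.grip(.05)
arm.move_to([S[0],S[1],.18],q)
print(arm.move_l([S[0],S[1],.081],speed=.1,max_force=12),arm.read_tool_pos())
arm.grip(0,45);print("w",arm.read_gripper_width(),arm.read_grip_force(),arm.read_force())
z=arm.read_tool_pos()[2]
arm.move_l([S[0],S[1],.14],speed=.08);arm.move_l([S[0],S[1],.25],speed=.2)
arm.move_to([F[0],F[1],.20],down(np.pi+F[2]))
print("w",arm.read_gripper_width(),arm.read_tool_pos(),arm.read_clock())
w=shot("wrist");sc=shot("scene");t=shot("top")
a=sc["image"][150:390,200:440]
M=np.zeros((480,800,3),np.uint8);M[:400,:400]=cv2.resize(w["image"],(400,400));M[:400,400:]=cv2.resize(a,(400,400),interpolation=cv2.INTER_CUBIC)
cv2.imwrite("pics/sheld.png",M)
for X in([F[0],F[1],.20+.003-.026-.023+.0],[F[0],F[1],.20-.026-.042+.003]):print(X,((proj(sc,X)-[200,150])*400/240))
```

```text
False [0.4699 0.2909 0.0819]
w 0.011975088174040173 44.938229620456696 [-0.2008  0.6826  0.4608]
w 0.011959708461089543 [0.5057 0.0147 0.1992] 20.3417
[0.506, 0.0142, 0.15400000000000003] [183.2081 168.0354]
[0.506, 0.0142, 0.135] [183.3758 181.7221]
```

View pics/sheld.png

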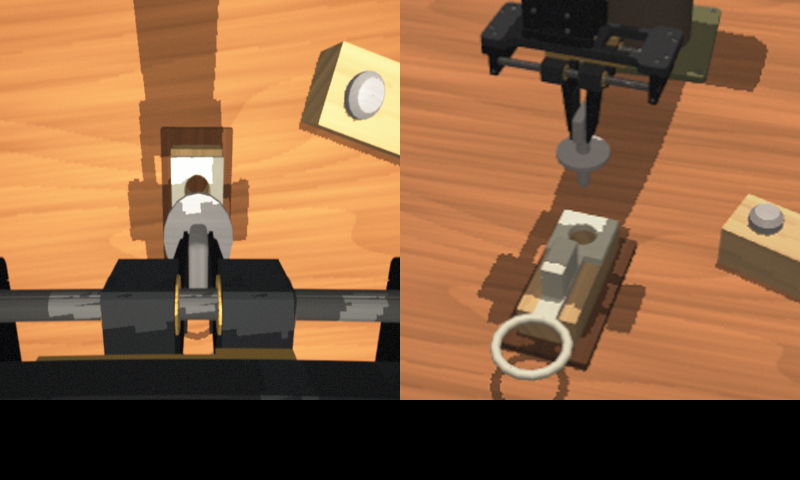

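The screw hangs upright, with the tip at (583,184) right where it was predicted. Insert it now.

Run:
```python
from h import *
np.set_printoptions(precision=4,suppress=True)
F=[.506,.0142]
print(arm.move_l([*F,.095],speed=.08,max_force=8),arm.read_tool_pos())
print(arm.move_l([*F,.084],speed=.03,max_force=6),arm.read_tool_pos(),arm.read_force())
arm.grip(.04);arm.pause(.2)
arm.move_l([*F,.2],speed=.12)
p=arm.read_tool_pos();arm.move_to([p[0]-.1,p[1],.25],arm.read_ee_rot())
arm.pause(.5)
sc=shot("scene");t=shot("top");print(arm.read_clock(),arm.read_tool_pos())
w=shot("wrist")
a=cv2.resize(sc["image"][250:400,230:380],(400,400),interpolation=cv2.INTER_CUBIC)
cv2.imwrite("pics/fin.png",np.hstack([cv2.resize(w["image"],(400,400)),a]))
for n,z in(("screw_wing",.102),("bracket_rib",.08)):
  rs=[]
  for v in(sc,w,t):
    m=arm.mark_of(n,v)
    if m: print(n,m[0]["conf"],onz(v,m[0]["point"],z))
```

```text
False [0.5065 0.0142 0.0957]
True [0.5063 0.0142 0.0855] [ 0.3012 -0.6817 -0.7935]
25.45 [0.4054 0.0143 0.2499]
screw_wing 0.65 [0.5135 0.0108 0.102 ]
screw_wing 0.82 [0.5044 0.0136 0.102 ]
bracket_rib 0.88 [0.5841 0.009  0.08  ]
bracket_rib 0.76 [0.5829 0.0052 0.08  ]
bracket_rib 0.65 [0.5863 0.0122 0.08  ]
```

View pics/fin.png

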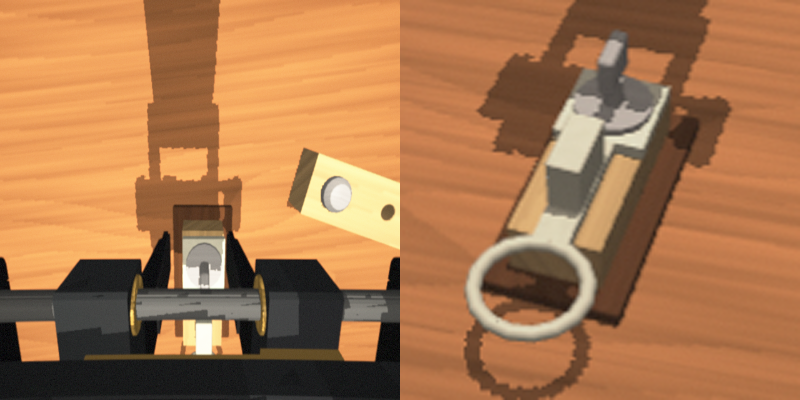

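The flange rests flat on the plate, the wing is upright, the bracket is aligned and the gripper is clear.

```bash
python3 -c "
from workcell import arm
print(arm.close_job())"
```

```text
the job is handed in; nothing more can be done
None
```

The bracket lies flat on the foot with the holes in line and its hoop beyond the long end. The thumbscrew is through both holes with its flange flat on the bracket, and the job was handed in at about 25 s of the 50 s limit with the robot clear.

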